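# Invert a culture dish with the bench flipper

### The arm

A 6-joint arm with a two-finger parallel gripper is mounted at the origin on the work surface. World frame = base frame: x ahead of the robot, y to its left, z up, the work surface at z = 0. Lengths are in m, angles in rad, forces in N, time in s.
With the tool pointing down it reaches from about 0.35 to 0.85 m from the base axis. Payload 8.1 kg.
Tool frame: the origin (TCP) lies where the fingers leave the gripper's body, on its centre line; the fingertips stand 84 mm ahead of it and the grasp point (between the pads) lies 65 mm ahead of it; z points along the fingers, y is the line along which they close (so a half turn about z gives the same grasp; the last joint's range is limited). The gripper opens to 93 mm and grips with 3 to 60 N. Pads are 15 mm wide; open, the fingers measure 128 mm over their backs; the gripper's body (75 mm by 188 mm) begins 65 mm behind the grasp point.
Start: joints at [1.12, 0.13, 1.488, -0, 1.523, -0.085], TCP at [0.215, 0.56, 0.303] pointing down, gripper open.
Joint ranges: [-2.96, 2.96], [-0.89, 2.26], [0.02, 2.5], [-1.34, 4.48], [0, 2.73], [-2.66, 2.66]. Speed limits (rad/s): [2.39, 2.39, 2.79, 3.14, 3.14, 3.14].

### API

Orientations are given as a rotation vector (axis times angle).
In Python, from plant import robot gives the robot as it stands.
- The arm moves only by the shell command python3 -m jog 'ROWS' [FORCE]. ROWS is text: rows parted by semicolons, each of 5 numbers parted by spaces: the opening, from 0 (shut) to 1 (fully open), then the shift along the tool's x, y, z in m, then the turn about the tool's z in degrees. A call has 1 to 10 rows; each row shifts and turns the commanded pose from where the row before left it, along the tool's axes as they then stand; what a row does not reach is not made up. A row lasts 1/12 s, in which the tool goes at most 41.7 mm and 7.16 degrees, less where a joint would pass 70% of its speed; a pose out of reach is approached as far as the arm can. A call with a gripper value outside its range is refused whole. The fingers move at their own pace and stop on an object; FORCE is the grip in N (left out, the last holds). Time passes only in rows, so rows that do not move let the fingers close. It gives the time, the measured TCP pose, the force, the opening and the grip force at its end, in the units of the state.
- robot.read_state(): the state, without advancing time (a new reading comes with each control period).
- robot.read_camera(name): name is "scene" or "top" or "wrist"; returns a dict with "color" (480x640x3 uint8, red, green, blue), "intrinsics" (3x3 intrinsics, pixels), "pose" (4x4, takes a point from camera to world coordinates); the wrist camera has in their place "tool_from_camera" (4x4, takes a point from camera to tool coordinates, whose origin is the TCP and whose axes are the flange's). Camera axes: x right, y down, z forward; pixel columns grow to the right and rows downward; lengths in m; the calibration is good to about 2 mm. A picture is of the moment at which its call begins: read the wrist's pose just before it. There is no depth.
- robot.close_job(): hands the job in; it is judged then, once.
The state is a dict: "t": time; "q": joint angles; "dq": joint speeds; "joint_torque": joint torques, N m; "tool_pos": TCP position; "orientation": TCP orientation; "force": force on the tool from outside, world axes, zero at the start; "wrist_torque": the same for the moment, N m; "opening": finger opening in m; "gripper_force": force on a finger pad.
Only numpy, scipy, OpenCV 4.12 (cv2) and the standard library are available. Lean on these libraries where they do the work, as an engineer would, in place of code of your own. Each camera call takes 0.05 s, during which the arm holds its last target. There are 200 camera calls.

### The job

Get the medium-sized culture dish (58 mm across, not the small or the large one) turned upside down for incubation with the dish inverter: seat it lid-up between the four posts of the open flipper frame and let go of it, then swing the flipper by its black handle all the way over, so that the dish drops lid-down into the nest on the other side. Leave the flipper lying fully over on the nest with the dish flat in it.

Things in the scene. Friction and masses are not known exactly. Their poses are not given: they have to be found in the camera images.
- dish: The dish to invert: closed round culture dish, clear plastic, brown gel inside, one rigid piece, about 35 g, 58 mm in diameter, 16 mm high (lid 58 mm wide on the upper 9 mm, base 54 mm below). Origin: centre of its underside; z points to the lid. It starts lid-up on the bench left (+y) of the inverter. Like dishes of 35 and 90 mm lie near it, not wanted; the three swap places.
- inverter: Fixed device, grey base 92 (x) x 214 (y) x 8 mm; yaw varies 17 deg. Origin: centre of its underside, z up. Hinge along its x at y=0, 50 mm up; ears to 58 mm high. On +y lies the open flipper, a 72 mm wide frame: seat centre x=0, y=62 mm, surface 42 mm above the bench; four posts, 8 mm thick, 17 mm high, at +-27 mm in x and y from it: 5 mm play for the dish, 46 mm gaps for fingers.
- nest (a point): Centre of the floor of the fixed receiving nest on the inverter: at x=0, y=-56 mm in the inverter's frame, 39 mm above the bench, axes as the inverter's. Four flared walls, 68 mm apart at the floor, 12 to 16 mm high. A dish lying lid-down in it has its origin (then uppermost) 16 mm above this point.
- flipper (a joint): Flipper angle: 0 open (start), 1.57 upright, 3.14 fully over on the nest. Light (under 4 N), falls to the nearer side if let go. Handle: black round bar, 12 mm thick, 112 mm from the hinge axis and parallel to it, at hinge height when flat, from x=-42 to -102 mm on the robot's side (mid-grip x=-76; y=+112 open, -112 over). It turns between fingers holding it from above.
There are look-alikes about, which are no part of the job. What is shaped like the dish but blue or green is not meant.

How it is judged:
On the way, in this order (a step that is already met when the one before it is completed fails the run):
1. the dish lies lid-up, flat and released between the posts of the open flipper (value of joint flipper below 0.1 rad and x of dish in the frame of inverter between -0.012 and 0.012 m and y of dish in the frame of inverter between 0.05 and 0.074 m and z of dish in the frame of inverter between 0.036 and 0.047 m and angle between dish's own z axis and vertical below 0.15 rad and contact force between the fingers and dish below 0.2 N), for 0.2 s.
2. the dish rides in the flipper as it swings up, not touched by the fingers (value of joint flipper between 0.6 and 1.5 rad and z of dish in the frame of inverter between 0.058 and 0.2 m and x of dish in the frame of inverter between -0.015 and 0.015 m and contact force between the fingers and dish below 0.2 N), for 0.05 s.
At the end, for the whole second after the job is handed in: The flipper is fully over (within 10 degrees of 3.14) and the dish lies still and lid-down in the nest: within 13 mm of the nest's centre along both of the inverter's axes, flat within 10 degrees, its origin 9 to 22 mm above the nest's floor (value of joint flipper above 2.97 rad and x of dish in the frame of nest between -0.013 and 0.013 m and y of dish in the frame of nest between -0.013 and 0.013 m and z of dish in the frame of nest between 0.009 and 0.022 m and angle between dish's own z axis and vertical above 2.96 rad and linear speed of dish below 0.02 m/s); the robot touches nothing.
It also fails if it takes over 54 s, if anything falls off the work surface, if the arm or the gripper's body presses on something with over 40 N, if the wrist force passes 120 N, or if a joint passes its speed limit or range.

## Working session

There is one attempt and no reset: what is moved stays moved. The work goes in short steps, Python scripts to look and compute and a shell command to move; the robot and the scene stay as the last step left them, time stands still between calls to the robot, and variables do not carry over. Pictures are saved under pics/ and viewed, at most 10 in all, crops included, and the job is handed in when it is done.

```bash
mkdir -p pics; ls; cat > h.py <<'E'
import numpy as np, cv2
from scipy.spatial.transform import Rotation as R
from plant import robot
def snap(name,fn):
    s=robot.read_state(); c=robot.read_camera(name)
    cv2.imwrite('pics/'+fn,c['color'][:,:,::-1])
    if name=='wrist':
        T=np.eye(4);T[:3,:3]=R.from_rotvec(s['orientation']).as_matrix();T[:3,3]=s['tool_pos']
        P=T@c['tool_from_camera']
    else: P=c['pose']
    np.savez('pics/'+fn+'.npz',K=c['intrinsics'],P=P)
    return c
def px(fn,u,v,z):
    d=np.load('pics/'+fn+'.npz');r=d['P'][:3,:3]@np.linalg.inv(d['K'])@[u,v,1];o=d['P'][:3,3]
    return o+r*(z-o[2])/r[2]
def proj(fn,p):
    d=np.load('pics/'+fn+'.npz');q=d['K']@(d['P'][:3,:3].T@(np.array(p)-d['P'][:3,3]));return q[:2]/q[2]
def tool(p):  # world point -> tool frame
    s=robot.read_state();return R.from_rotvec(s['orientation']).inv().apply(np.array(p)-s['tool_pos'])
E
python3 - <<'E'
from h import *
snap('top','top0.png');s=robot.read_state();print(s)
print(R.from_rotvec(s['orientation']).as_matrix().round(3))
E
```

```text
pics
{'t': 0.05, 'q': array([ 1.11958573e+00,  1.31094785e-01,  1.48924828e+00, -1.39819610e-06,
        1.52296129e+00, -8.53977200e-02]), 'dq': array([-0.00014125, -0.00240565, -0.00329387,  0.00106079, -0.0005481 ,
        0.00031161]), 'joint_torque': array([ 1.24546765e-03, -5.61771512e+01, -4.93496060e+01,  7.71307060e-02,
        2.97170668e-02, -1.03075581e-05]), 'tool_pos': array([0.2144311 , 0.55995285, 0.30174397]), 'orientation': array([-5.71336338e-01, -3.08874247e+00,  2.59274584e-03]), 'force': array([-0.02479312,  0.26127164,  0.44437247]), 'wrist_torque': array([-0.03319324, -0.01319853,  0.03545009]), 'gripper_force': 0.0, 'opening': 0.0929468850192718}
[[-0.934  0.358 -0.001]
 [ 0.358  0.934 -0.002]
 [ 0.    -0.002 -1.   ]]
```

View pics/top0.png

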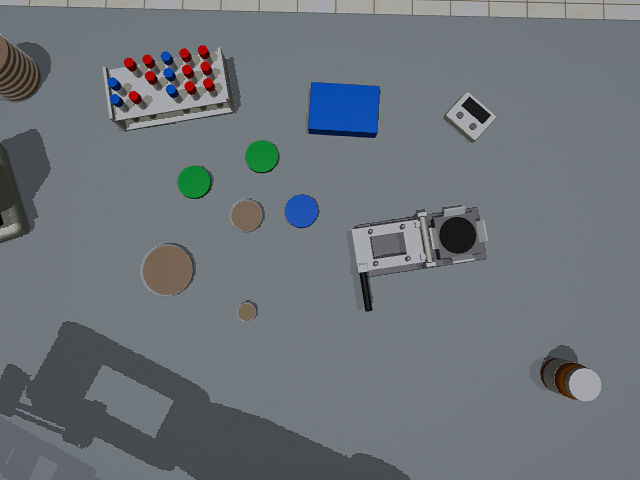

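The top view shows the medium dish at about (247,215), small (247,312), large (168,270). The inverter is at about (420,243), with its handle from (363,272) to (368,310) and its nest (black disc) at (458,236). I'll enlarge it for its pose.

```bash
python3 - <<'E'
from h import *
im=cv2.imread('pics/top0.png')
cv2.imwrite('pics/c1.png',cv2.resize(im[195:320,340:500],None,fx=5,fy=4.8,interpolation=cv2.INTER_CUBIC)[:600])
f='top0.png'
hsv=cv2.cvtColor(im,cv2.COLOR_BGR2HSV)
m=cv2.inRange(hsv,(3,50,60),(25,255,255))
n,l,st,ce=cv2.connectedComponentsWithStats(m)
for i in range(1,n):
    if st[i,4]>150: print(st[i],ce[i],px(f,*ce[i],.014).round(4))
for p in [(363,272),(368,310)]: print(px(f,*p,.05))
print(px(f,458,236,.04),np.load('pics/top0.png.npz')['P'])
E
```

```text
[  0  36   9  35 222] [ 3.04954955 52.06306306] [0.9025 0.6394 0.014 ]
[232 201  30  30 702] [246.13105413 215.55555556] [0.6177 0.1936 0.014 ]
[ 143  246   49   49 1885] [167.13899204 269.85198939] [0.5209 0.325  0.014 ]
[238 304  17  17 228] [246.21929825 311.8245614 ] [0.4529 0.187  0.014 ]
[559 364  24  36 215] [565.93488372 381.08837209] [ 0.3501 -0.3533  0.014 ]
[ 0.52343548 -0.00781386  0.05      ]
[ 0.46156875 -0.0169575   0.05      ]
[ 0.58781944 -0.16703596  0.04      ] [[ 2.28262234e-02 -9.93263417e-01  1.13607872e-01  4.85244574e-01]
 [-9.99736707e-01 -2.29443684e-02  2.67690396e-04  5.39285283e-02]
 [ 2.34077378e-03 -1.13584070e-01 -9.93525631e-01  9.88618357e-01]
 [ 0.00000000e+00  0.00000000e+00  0.00000000e+00  1.00000000e+00]]
```

View pics/c1.png

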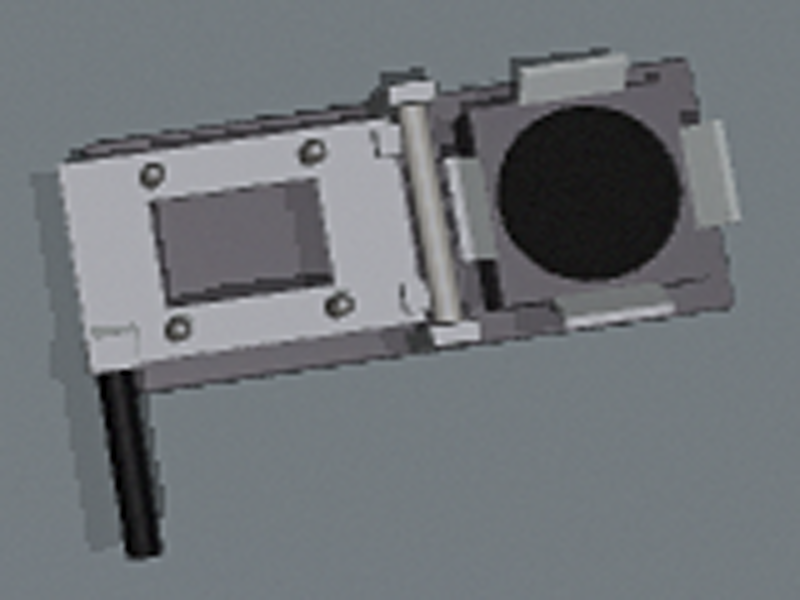

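The crop shows the posts at crop pixels (152,175), (313,151), (340,303), (177,328), the nest disc at (591,192) and the handle tip at (143,552).

```bash
cat >> h.py <<'E'
def fit(f,obs,loc):
    w=np.array([px(f,*o,l[2]) for o,l in zip(obs,loc)])[:,:2];L=np.array(loc)[:,:2]
    wc,lc=w.mean(0),L.mean(0);a=L-lc;b=w-wc
    th=np.arctan2((a[:,0]*b[:,1]-a[:,1]*b[:,0]).sum(),(a*b).sum())
    Rm=np.array([[np.cos(th),-np.sin(th)],[np.sin(th),np.cos(th)]]);t=wc-Rm@lc
    print('res mm',((L@Rm.T+t-w)*1e3).round(1).tolist());return th,Rm,t
E
python3 - <<'E'
from h import *
f='top0.png'
obs=[(152,175),(313,151),(340,303),(177,328),(591,192),(143,552)]
obs=[(340+(x+.5)/5-.5,195+(y+.5)/4.8-.5) for x,y in obs]
loc=[(.027,.089,.059),(.027,.035,.059),(-.027,.035,.059),(-.027,.089,.059),(0,-.056,.039),(-.101,.112,.05)]
th,Rm,t=fit(f,obs,loc);print(np.degrees(th),t)
W=lambda x,y:Rm@[x,y]+t
for n,p in dict(seat=(0,.062),hopen=(-.076,.112),hover=(-.076,-.112),nest=(0,-.056)).items(): print(n,W(*p))
s=robot.read_state();R0=R.from_rotvec(s['orientation']).as_matrix()
print('tool y axis deg',np.degrees(np.arctan2(R0[1,1],R0[0,1])))
print(tool([.6177,.1936,.014]), s['q'])
E
```

```text
res mm [[0.9, -0.2], [0.7, -0.4], [-0.5, -0.5], [-0.0, -0.6], [-0.4, 1.6], [-0.8, -0.0]]
9.931555812149767 [ 0.58025164 -0.11018918]
seat [ 0.5695584  -0.04911828]
hopen [ 0.48607372 -0.0129754 ]
hover [ 0.52470736 -0.23361864]
nest [ 0.58991005 -0.16534999]
tool y axis deg 69.04047708968048
[-0.50767507 -0.19736881  0.2880076 ] [ 1.11958573e+00  1.31094785e-01  1.48924828e+00 -1.39819610e-06
  1.52296129e+00 -8.53977200e-02]
```

```bash
R1="";python3 -m jog '1 -.0363 -.0141 .01 0;1 -.0363 -.0141 .01 0;1 -.0363 -.0141 .01 0;1 -.0363 -.0141 .01 0;1 -.0363 -.0141 .01 0;1 -.0363 -.0141 .01 0;1 -.0363 -.0141 .01 0;1 -.0363 -.0141 .01 0;1 -.0363 -.0141 .01 0;1 -.0363 -.0141 .01 0'
python3 -m jog '1 -.0363 -.0141 0 0;1 -.0363 -.0141 0 0;1 -.0363 -.0141 0 0;1 -.0363 -.0141 0 0;1 0 0 0 7;1 0 0 0 7;1 0 0 0 7;1 0 0 0 7;1 0 0 0 7;1 0 0 0 7'
python3 -m jog '1 0 0 0 7;1 0 0 0 7;1 0 0 0 3.1;1 0 0 0 0;1 0 0 0 0'
python3 - <<'E'
from h import *
c=snap('wrist','w1.png');s=robot.read_state()
R0=R.from_rotvec(s['orientation']).as_matrix();print(R0.round(3),np.degrees(np.arctan2(R0[1,1],R0[0,1])))
hsv=cv2.cvtColor(c['color'],cv2.COLOR_RGB2HSV);m=cv2.inRange(hsv,(3,50,60),(25,255,255))
n,l,st,ce=cv2.connectedComponentsWithStats(m)
for i in range(1,n):
    if st[i,4]>300: p=px('w1.png',*(st[i,:2]+st[i,2:4]/2-.5),.014);print(st[i],p,tool(p))
E
```

```text
t: 0.88
tool_pos: [0.5039, 0.2971, 0.2017]
orientation: [-0.571, -3.088, 0.001]
force: [0.2, 0.3, -0.1]
opening: 0.093
gripper_force: 0.0
t: 1.72
tool_pos: [0.6182, 0.194, 0.2018]
orientation: [-1.648, -2.673, 0.002]
force: [-0.8, 0.8, 0.2]
opening: 0.0929
gripper_force: 0.0
t: 2.13
tool_pos: [0.6182, 0.1941, 0.2021]
orientation: [-2.018, -2.407, 0.002]
force: [-0.2, -0.5, 0.6]
opening: 0.0931
gripper_force: 0.0
[[-0.175  0.985 -0.001]
 [ 0.985  0.175 -0.   ]
 [-0.    -0.001 -1.   ]] 10.086418465504408
[  156     0   122    98 10004] [0.52423496 0.31493089 0.014     ] [ 0.13539503 -0.07131123  0.18827615]
[604  25  36  28 598] [0.79591714 0.36931495 0.014     ] [0.14135794 0.20569639 0.18803812]
[590 123  42  19 553] [0.81089095 0.30995429 0.014     ] [0.0802923  0.21004274 0.1880401 ]
[584 169  37  17 504] [0.81640508 0.27835903 0.014     ] [0.04821964 0.20993827 0.18804319]
[  93  192   38   37 1098] [0.45729385 0.18953441 0.014     ] [ 0.02366022 -0.15917882  0.18836192]
[ 288  206   66   65 3313] [0.61804522 0.19579933 0.014     ] [1.67536891e-03 1.85229905e-04 1.88227357e-01]
[578 208  37  21 490] [0.82303662 0.24812708 0.014     ] [0.01729353 0.21117269 0.18804502]
[  66  308   48   74 1746] [0.44335083 0.07172415 0.014     ] [-0.08988736 -0.19353883  0.18840199]
[ 526  308   48   74 1758] [0.82296801 0.13916827 0.014     ] [-0.08996927  0.19202283  0.18807146]
[ 283  395  357   31 8737] [0.76709828 0.06437392 0.014     ] [-0.15382299  0.12391762  0.18813581]
```

View pics/w1.png

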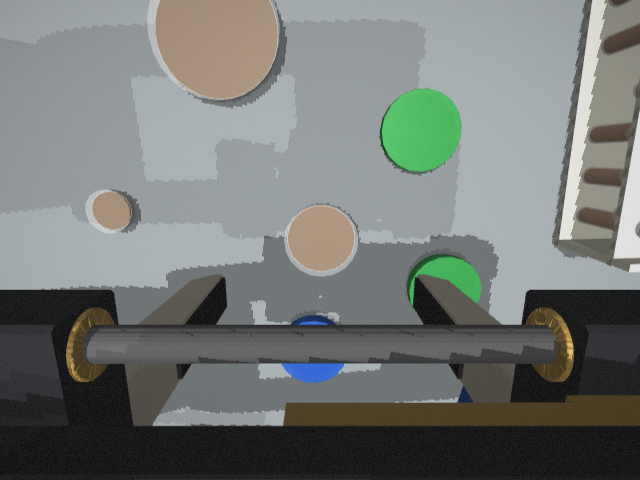

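The view shows the medium dish at (321,238), centred between the fingers; the green one at (445,285) is clear. Descend and grasp.

```bash
python3 -m jog '1 .0015 0 .025 0;1 0 0 .025 0;1 0 0 .025 0;1 0 0 .02 0;1 0 0 .014 0;1 0 0 .005 0;1 0 0 0 0;.5 0 0 0 0;.5 0 0 0 0;.5 0 0 0 0' 12
python3 -m jog '.5 0 0 0 0;.5 0 0 0 0;.5 0 0 0 0;.5 0 0 0 0;.5 0 0 0 0'
```

```text
t: 3.02
tool_pos: [0.6195, 0.1959, 0.0907]
orientation: [2.019, 2.404, 0.004]
force: [0.0, 0.4, 0.4]
opening: 0.0778
gripper_force: 0.0
t: 3.43
tool_pos: [0.6186, 0.1957, 0.0893]
orientation: [2.02, 2.405, 0.001]
force: [-1.0, -0.9, 3.7]
opening: 0.0576
gripper_force: 12.0
```

```bash
python3 -m jog '.4 0 0 -.02 0;.4 0 0 -.03 0;.4 0 0 -.03 0;.4 -.02 -.008 0 0;.4 -.03 -.0116 0 0;.4 -.03 -.0116 0 0;.4 -.03 -.0116 0 0;.4 -.03 -.0116 0 0;.4 -.03 -.0116 0 0;.4 -.03 -.0116 0 0'
python3 -m jog '.4 -.02 -.0078 0 0;.4 -.0126 -.0058 0 0;.4 0 0 0 0;.4 0 0 0 0;.4 0 0 0 0;.4 0 0 0 0'
python3 - <<'E'
from h import *
snap('wrist','w2.png');s=robot.read_state()
print(tool([.56956,-.04912,.042]))
loc=[(.027,.089,.059),(.027,.035,.059),(-.027,.035,.059),(-.027,.089,.059)]
a=np.radians(9.93);Rm=np.array([[np.cos(a),-np.sin(a)],[np.sin(a),np.cos(a)]])
for l in loc: print(proj('w2.png',[*(Rm@l[:2]+[.58025,-.11019]),l[2]]))
E
```

```text
t: 4.27
tool_pos: [0.5757, -0.016, 0.1685]
orientation: [-2.02, -2.406, 0.0]
force: [0.1, 0.1, -0.1]
opening: 0.0574
gripper_force: 12.0
t: 4.77
tool_pos: [0.5689, -0.0479, 0.1687]
orientation: [-2.019, -2.407, -0.0]
force: [-0.0, -0.6, -0.4]
opening: 0.0575
gripper_force: 12.0
[-0.00132693  0.00047438  0.12668691]
[370.60291367 227.64896389]
[367.33153657 318.47118825]
[274.78923498 318.38648726]
[271.95930429 227.54045099]
```

View pics/w2.png

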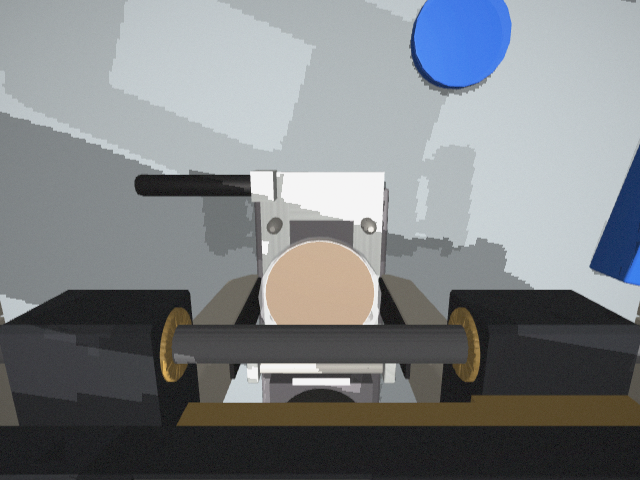

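Dish held at (320,295); posts at (274,226) and (368,226), within 2 px of prediction. Lower and release.

```bash
python3 -m jog '.4 -.0006 .0004 .012 0;.4 0 0 .01 0;.4 0 0 .008 0;.4 0 0 .004 0;.4 0 0 .002 0;.4 0 0 0 0;.4 0 0 0 0;.4 0 0 0 0'
python3 -m jog '.7 0 0 0 0;.7 0 0 0 0;.72 0 0 0 0;.75 0 0 0 0;.8 0 0 0 0;.8 0 0 -.01 0;.8 0 0 -.03 0;.8 0 0 -.04 0;.8 0 0 -.04 0;.8 0 0 0 0'
python3 - <<'E'
from h import *
snap('top','top1.png')
im=cv2.imread('pics/top1.png');cv2.imwrite('pics/c2.png',cv2.resize(im[195:320,340:500],None,fx=5,fy=4.8,interpolation=cv2.INTER_CUBIC))
snap('wrist','w3.png')
E
```

```text
t: 5.48
tool_pos: [0.5694, -0.0498, 0.133]
orientation: [2.02, 2.405, 0.0]
force: [-0.1, -0.2, -0.1]
opening: 0.0576
gripper_force: 12.0
t: 6.32
tool_pos: [0.5729, -0.0503, 0.2636]
orientation: [2.012, 2.396, 0.011]
force: [0.8, 0.2, 1.3]
opening: 0.0738
gripper_force: 0.0
```

View pics/w3.png

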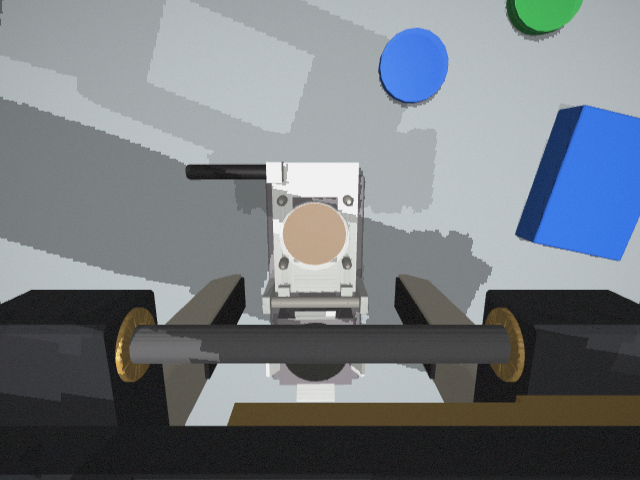

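The dish sits at (315,233), centred between the four posts. Turn and go over the handle.

```bash
python3 -m jog '.5 0 0 0 7;.5 0 0 0 7;.5 0 0 0 7;.5 0 0 0 7;.5 0 0 0 7;.5 0 0 0 7;.5 0 0 0 7;.5 0 0 0 7;.5 0 0 0 7;.5 0 0 0 7'
python3 -m jog '.5 0 0 0 7;.5 0 0 0 7;.5 0 0 0 6;.5 -.026 -.0165 0 0;.5 -.026 -.0165 0 0;.5 -.026 -.0165 0 0;.5 0 0 0 0;.5 0 0 0 0;.5 0 0 0 0'
python3 - <<'E'
from h import *
snap('wrist','w4.png');s=robot.read_state()
R0=R.from_rotvec(s['orientation']).as_matrix();print(np.degrees(np.arctan2(R0[1,1],R0[0,1])),s['q'])
a=np.radians(9.93);Rm=np.array([[np.cos(a),-np.sin(a)],[np.sin(a),np.cos(a)]])
for x in(-.078,-.102,-.042):
    p=[*(Rm@[x,.112]+[.58025,-.11019]),.05];print(tool(p),proj('w4.png',p))
E
```

```text
t: 7.25
tool_pos: [0.5682, -0.0495, 0.2509]
orientation: [-3.036, -0.802, 0.005]
force: [0.6, -0.0, -0.1]
opening: 0.0465
gripper_force: 0.0
t: 8.0
tool_pos: [0.4837, -0.0145, 0.2522]
orientation: [3.13, 0.272, -0.001]
force: [0.4, -0.7, 0.4]
opening: 0.0465
gripper_force: 0.0
-80.06123608231088 [-1.36008463e-01 -1.57962960e-01  1.86597685e+00 -1.26796674e-04
  1.43347259e+00  1.26134106e+00]
[ 9.01802526e-05 -1.34256697e-03  2.02528314e-01] [316.14901921 236.97207954]
[-0.02390982 -0.00134624  0.2025268 ] [316.21249737 265.09051212]
[ 0.03609018 -0.00133706  0.20253058] [316.04900258 192.6684834 ]
```

View pics/w4.png

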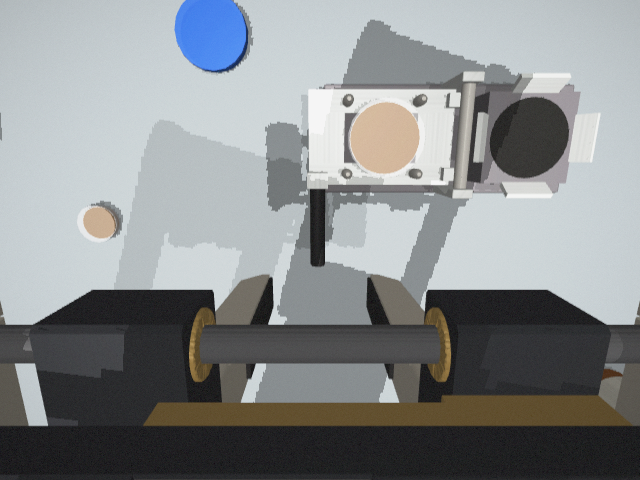

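The handle runs from (317,190) to (317,266), within 1 px of prediction. Descend and close gently.

```bash
python3 -m jog '.5 0 -.001 .03 0;.5 0 0 .035 0;.5 0 0 .035 0;.5 0 0 .025 0;.5 0 0 .0125 0;.5 0 0 0 0;.5 0 0 0 0;.5 0 0 0 0;.05 0 0 0 0;.05 0 0 0 0' 6
python3 -m jog '.05 0 0 0 0;.05 0 0 0 0;.05 0 0 0 0;.05 0 0 0 0;.05 0 0 0 0;.05 0 0 0 0'
python3 - <<'E'
import numpy as np
# arc increments (tool y, tool z)
A=[0,8,22,38,55,74,94,114,134,152,166,175,180]
for a,b in zip(A,A[1:]):
    a0,b0=np.radians([a,b]);dy=-.112*(np.cos(b0)-np.cos(a0));dz=-.112*(np.sin(b0)-np.sin(a0))
    print(b,'%.4f %.4f'%(dy,dz),np.hypot(dy,dz).round(4))
E
```

```text
t: 8.88
tool_pos: [0.4848, -0.0137, 0.1168]
orientation: [3.129, 0.272, 0.004]
force: [-0.9, 0.9, 1.1]
opening: 0.0373
gripper_force: 0.0
t: 9.38
tool_pos: [0.4836, -0.0127, 0.1155]
orientation: [-3.129, -0.272, -0.0]
force: [-0.5, 5.6, 2.8]
opening: 0.0117
gripper_force: 6.0
8 0.0011 -0.0156 0.0156
22 0.0071 -0.0264 0.0273
38 0.0156 -0.0270 0.0312
55 0.0240 -0.0228 0.0331
74 0.0334 -0.0159 0.037
94 0.0387 -0.0041 0.0389
114 0.0377 0.0094 0.0389
134 0.0322 0.0218 0.0389
152 0.0211 0.0280 0.035
166 0.0098 0.0255 0.0273
175 0.0029 0.0173 0.0176
180 0.0004 0.0098 0.0098
```

```bash
python3 -m jog '.05 0 .0006 -.0117 0;.05 0 .0027 -.0154 0;.05 0 .0064 -.0185 0;.05 0 .0095 -.0171 0;.05 0 .0123 -.0152 0;.05 0 .0163 -.0139 0;.05 0 0 0 0;.05 0 0 0 0;.05 0 0 0 0'
python3 - <<'E'
from h import *
c=snap('scene','s1.png')
u=proj('s1.png',[.57,-.1,.09]).astype(int);print(u)
x=max(0,u[0]-100);y=max(0,u[1]-75)
cv2.imwrite('pics/c3.png',cv2.resize(c['color'][y:y+150,x:x+200,::-1],None,fx=4,fy=4,interpolation=cv2.INTER_CUBIC))
E
```

```text
t: 10.13
tool_pos: [0.493, -0.0599, 0.209]
orientation: [-3.129, -0.272, -0.006]
force: [-0.3, 8.4, 9.4]
opening: 0.0118
gripper_force: 6.0
[238 258]
```

View pics/c3.png

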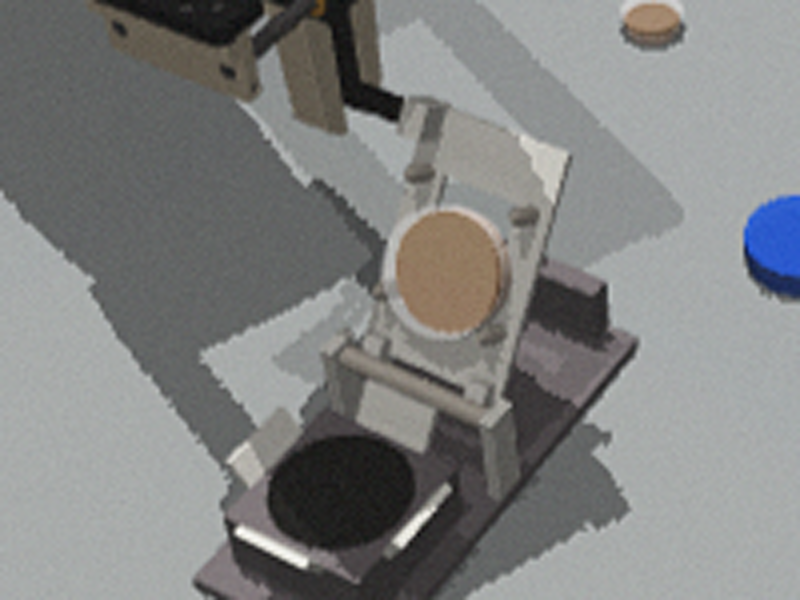

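The flipper is at ~55° with the dish at (445,270) riding against the hinge-side posts. Quick smooth swing over now.

```bash
python3 -m jog '.05 0 .0151 -.0089 0;.05 0 .0297 -.0096 0;.05 0 .0350 -.0006 0;.05 0 .0353 .0111 0;.05 0 .0297 .0220 0;.05 0 .0192 .0270 0;.05 0 .0089 .0238 0;.05 0 .0029 .0173 0;.05 0 .0004 .0098 0;.05 0 0 0 0'
python3 -m jog '.05 0 0 0 0;.05 0 0 0 0;.05 0 0 0 0'
python3 - <<'E'
from h import *
c=snap('scene','s2.png')
cv2.imwrite('pics/c4.png',cv2.resize(c['color'][183:333,108:308,::-1],None,fx=4,fy=4,interpolation=cv2.INTER_CUBIC))
E
```

```text
t: 11.02
tool_pos: [0.5211, -0.2336, 0.1124]
orientation: [-3.128, -0.271, 0.004]
force: [-0.6, 1.9, -2.0]
opening: 0.0114
gripper_force: 6.0
t: 11.27
tool_pos: [0.5212, -0.2335, 0.1148]
orientation: [-3.129, -0.273, 0.004]
force: [-5.3, 2.8, -2.3]
opening: 0.0119
gripper_force: 6.0
```

View pics/c4.png

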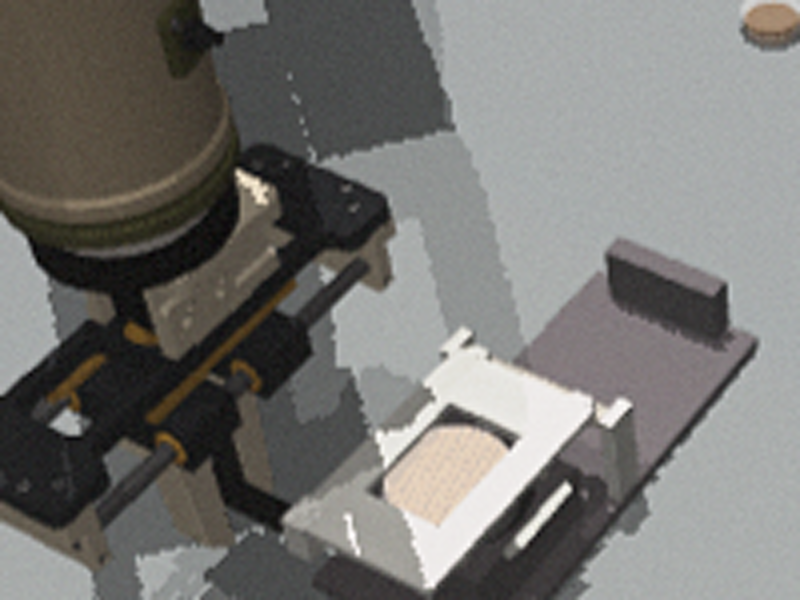

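The flipper lies over, and the dish shows its base through the window at (455,470). Release and retreat, then check from the top.

```bash
python3 -m jog '.4 0 0 0 0;.4 0 0 0 0;.4 0 0 0 0;.4 0 0 0 0;.4 0 0 -.01 0;.4 0 0 -.03 0;.4 0 0 -.04 0;.4 -.02 0 -.03 0;.4 -.035 0 0 0;.4 -.035 0 0 0'
python3 -m jog '.4 -.01 0 0 0;.4 0 0 0 0;.4 0 0 0 0;.4 0 0 0 0;.4 0 0 0 0;.4 0 0 0 0'
python3 - <<'E'
from h import *
c=snap('top','t2.png')
cv2.imwrite('pics/c5.png',cv2.resize(c['color'][195:320,340:500,::-1],None,fx=5,fy=4.8,interpolation=cv2.INTER_CUBIC))
a=np.radians(9.93);Rm=np.array([[np.cos(a),-np.sin(a)],[np.sin(a),np.cos(a)]])
for n,l in dict(nest=(0,-.056,.055),bar_over=(-.09,-.112,.05),bar5deg=(-.09,-.1105,.067)).items():
    u=proj('t2.png',[*(Rm@l[:2]+[.58025,-.11019]),l[2]]);print(n,(u-[340,195])*[5,4.8])
E
```

```text
t: 12.15
tool_pos: [0.4347, -0.2506, 0.2294]
orientation: [3.125, 0.274, 0.009]
force: [-0.8, -0.8, 0.2]
opening: 0.0369
gripper_force: 0.0
t: 12.65
tool_pos: [0.4246, -0.2511, 0.2251]
orientation: [-3.129, -0.274, 0.0]
force: [-0.1, -0.1, -0.7]
opening: 0.0373
gripper_force: 0.0
nest [595.43086414 186.20961172]
bar_over [807.39369588 421.46057747]
bar5deg [819.05800469 421.10324871]
```

View pics/c5.png

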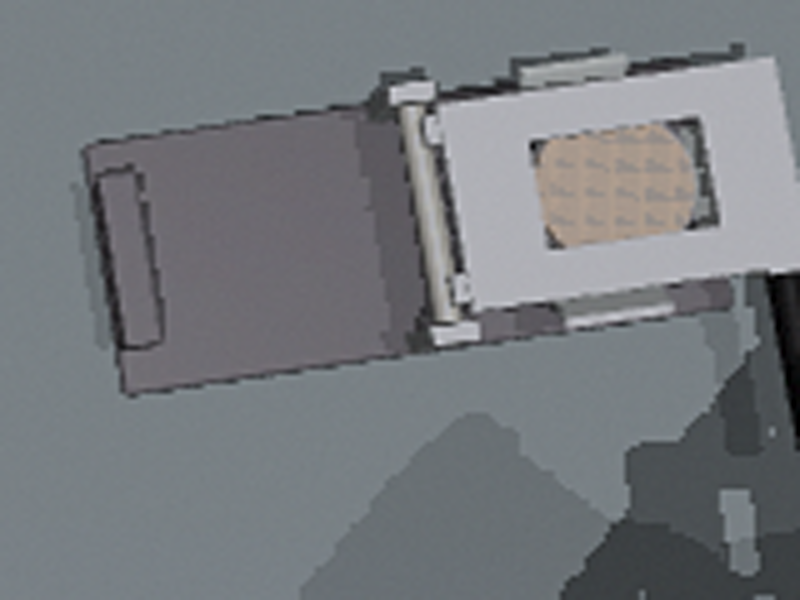

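The flipper lies flat with its bar at about (790,350). The dish base is centred in the window near (610,185), within a few mm of the nest centre.

```bash
python3 -c "
from plant import robot
print(robot.close_job())"
```

```text
the job is handed in; nothing more can be done
None
```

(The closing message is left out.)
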